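Feed a slat to the sprung stop with a push stick

ROBOT

A 6-joint arm with a two-finger parallel gripper is mounted at the origin on a cart in front of the work surface, level with it; the furniture and walls round the work are solid. World frame = base frame: x ahead of the robot, y to its left, z up, the work surface at z = 0. Lengths are in mm, angles in rad, forces in N, time in s.
With the tool pointing down it reaches from about 350 to 850 mm from the base axis. Payload 8.1 kg.
Tool frame: the origin (TCP) lies midway between the tips of the shut fingers; the grasp point (between the pads) lies 19 mm behind it; z points along the fingers, y is the line along which they close (so a half turn about z gives the same grasp; the last joint's range is limited). The gripper opens to 85 mm and grips with 20 to 120 N. Pads are 22 mm wide; open, the fingers measure 114 mm over their backs; the gripper's body (76 mm by 85 mm) begins 54 mm behind the grasp point. The pads swing forward as they close: fully open they stand 13 mm farther back than shut.
Start: joints at [1.037, 0.13, 1.488, -0, 1.523, -0.085], TCP at [260.311, 540.596, 231.292] pointing down, gripper open.
Joint ranges: [-2.96, 2.96], [-0.89, 2.26], [0.02, 2.5], [-1.34, 4.48], [0, 2.73], [-2.66, 2.66]. Speed limits (rad/s): [2.39, 2.39, 2.79, 3.14, 3.14, 3.14].

INTERFACE

Orientations are given as a unit quaternion [x, y, z, w].
In Python, from plant import * gives the robot as it stands. The module is installed in compiled form; this text tells all that it offers.
- The arm moves only by the shell command python3 -m crank 'ROWS' [FORCE]. ROWS is text: rows parted by semicolons, each of 7 numbers parted by spaces: the shift along the tool's x, y, z in units of 0.1 m (1.0 is 0.1 m), then the turn, a rotation vector about the tool's x, y, z in units of 360 degrees (1.0 is 360 degrees), then the closure in counts, from 0 (fully open) to 255 (shut). In form: x y z rx ry rz gripper; .... A call has 1 to 5 rows; each row is the pose to reach, as a shift and turn from the pose commanded when the call began, along the tool's axes at that moment, turning the shorter way round; what a row does not reach only later rows make up. A row lasts 1/8 s, in which the tool goes at most 62.5 mm and 10.7 degrees, less where a joint would pass 70% of its speed; a pose out of reach is approached as far as the arm can. A call with a number of a shift or a turn outside -1 to 1 is refused whole. A call with a gripper value outside its range is refused whole. The fingers move at their own pace and stop on an object; FORCE is the grip in N (left out, the last holds). Time passes only in rows, so rows that repeat a pose let the fingers close. It gives the time, the measured TCP pose, the force, the opening and the grip force at its end, in the units of the state.
- observe(): the state, without advancing time (a new reading comes with each control period).
- grab_frame(name): name is "side" or "top"; returns a dict with "color" (480x640x3 uint8, red, green, blue), "camera_matrix" (3x3 intrinsics, pixels), "rvec" (rotation vector, rad) and "tvec" (3), from world to camera coordinates, as OpenCV has them. Camera axes: x right, y down, z forward; pixel columns grow to the right and rows downward; lengths in mm; the calibration is good to about 2 mm. A picture is of the moment at which its call begins. There is no depth.
- sign_off(): hands the job in; it is judged then, once.
The state is a dict: "clock": time; "qpos": joint angles; "qd": joint speeds; "effort": joint torques, N m; "eef_pos": TCP position; "orientation": TCP orientation; "contact_force": force on the tool from outside, world axes, zero at the start; "torque": the same for the moment, N m; "gripper_width": finger opening in mm; "grasp_force": force on a finger pad.
Only numpy, scipy, OpenCV 4.12 (cv2) and the standard library are available. Lean on these libraries where they do the work, as an engineer would, in place of code of your own. Each camera call takes 0.05 s, during which the arm holds its last target. There are 200 camera calls.

TASK

Pick up the wooden push stick and use its nose to feed the small slat through the jig's narrow channel, under the cover, until it is fully home: the sprung stop hidden inside must be bottomed, so press with a steady 15 to 18 N on the stick for a moment, but do not ram it. Push the slat with the stick only, never with the gripper; leave the slat in there against the stop, lay the stick flat on the open bench off the jig, and leave the other things alone.

Things in the scene. Friction and masses are not known exactly. Their poses are not given: they have to be found in the camera images.
- jig: Fixed wooden feed jig: board 285 (x) x 110 (y) x 12 mm with a channel on it. Origin: on the bench under the channel's centre line; +x = feed direction, z up. Board from x = -125 to 160 mm; its top, the channel floor, at z = 12 mm. Open trough between fences (50 mm wide inside, tops z = 24 mm) from x = -122 to -56 mm, where the flared mouth begins.
- mouth (a point): On the channel floor on the centre line at jig x = -20 mm: end of the flare, start of the straight channel, 26.5 mm wide, walls up to z = 29 mm above the bench.
- cover_edge (a point): Centre of the lower front edge of the grey cover plate, at jig x = 0, z = 29 mm. The cover (4 mm thick, top at z = 33 mm) spans the jig's width from x = 0 to 160 mm.
- roller_line (a point): On the channel floor on the centre line at jig x = 72 mm, abreast of a spring-loaded rubber roller (radius 20 mm) that bulges 4.5 mm into the channel from the +y wall. It presses the slat sideways with about 3.5 N and holds it where it is left. Feeding takes several N under it, up to about 15 N while the slat's front end passes jig x = 55 to 75 mm.
- gauge: Gauge in the far end, origin at jig x = 156, y = 0, z = 12 mm, axes as the jig. It carries the stop, a sprung pad whose face is somewhere from jig x = 85 to 115 mm: hidden, new each time, to be felt. It yields 4 mm under 1 to 2 N, then is bottomed and rigid. Slat home: over 6 N on the bottomed pad for 0.15 s. 15 to 18 N held on the stick gives that, less the drag of up to 9 N; over 20 N on the pad is ramming.
- slat: Plain pale wooden slat 70 (x, its length) x 24 x 12 mm, 40 g, lying flat in the open trough of the jig before the flared mouth, a little askew. Origin: centre of its underside; x along its length, z up; its ends are at x = -35 and +35 mm.
- stick: Wooden push stick, 110 g, lying to the right of the jig: bar 14 mm wide, 12 mm high, with an upright handle at its rear. Origin: on the underside, below the middle of the handle; +x points along the bar to the nose. The bar reaches from x = -27 to its flat nose end at x = 185 mm; the handle is 56 (x) x 22 (y) x 54 mm (z), x = -28 to 28 mm, to be gripped from above across its 22 mm.
- tape_electrical: Black roll of tape 58 x 56 x 19 mm, bystander. Origin: centre of underside.
- label_roll: White roll of labels 68 x 68 x 41 mm, bystander. Origin: centre of underside.
- pen_blue: White and blue pen 135 mm long, bystander. Origin: centre of underside.
- peg: Small dark clothes peg 15 x 72 x 12 mm lying between the stick and the jig, bystander. Origin: centre of underside.
Not all that is in view belongs to the job. Leave any red look-alike of the stick alone.

How it is judged:
By the outcome, as a careful person would: the job done as asked, in the order asked, and still so for the second after the job is handed in, with the robot touching nothing.
It also fails if it takes over 69 s, if anything falls off the work surface, if the arm or the gripper's body presses on something with over 40 N, if the wrist force passes 120 N, or if a joint passes its speed limit or range.

## Working session

There is one attempt and no reset: what is moved stays moved. The work goes in short steps, Python scripts to look and compute and a shell command to move; the robot and the scene stay as the last step left them, time stands still between calls to the robot, and variables do not carry over. Pictures are saved under pics/ and viewed, at most 10 in all, crops included, and the job is handed in when it is done.

```bash
mkdir -p pics; python3 - <<'E'
from plant import *
import cv2
for n in("top","side"):
    f=grab_frame(n); cv2.imwrite(f"pics/{n}0.png",f["color"][:,:,::-1]); print(n,f["camera_matrix"],f["rvec"],f["tvec"])
s=observe(); print(s)
E
```

```text
top [[548.44704173   0.         314.08448481]
 [  0.         548.44704173 232.05248331]
 [  0.           0.           1.        ]] [ 2.07787097 -2.13865967  0.21988643] [-130.45774507  582.45554447 1227.99663785]
side [[451.09569025   0.         316.06497928]
 [  0.         451.09569025 234.75886127]
 [  0.           0.           1.        ]] [ 0.13785146 -2.94248107  1.05438263] [ 538.31832037  218.28434163 1054.05523444]
{'clock': 0.1, 'qpos': array([ 1.03656359e+00,  1.31088078e-01,  1.48914753e+00,  3.12974135e-06,
        1.52297238e+00, -8.54223660e-02]), 'qd': array([-0.00124334, -0.0020935 , -0.00032068,  0.00066039, -0.00018591,
       -0.00084024]), 'effort': array([ 2.00802591e-03, -5.70953429e+01, -5.01940119e+01, -7.71420150e-05,
        8.16508866e-03, -4.72405304e-05]), 'eef_pos': array([260.08553838, 540.17398766, 230.36040754]), 'orientation': array([ 2.22526504e-01,  9.74926306e-01, -7.68734468e-04, -2.47741796e-04]), 'contact_force': array([ 0.08695697, -0.32103334, -0.9717264 ]), 'torque': array([ 0.00358594, -0.01688173, -0.00636993]), 'grasp_force': 0.0, 'gripper_width': 85.6950800184988}
```

View pics/top0.png

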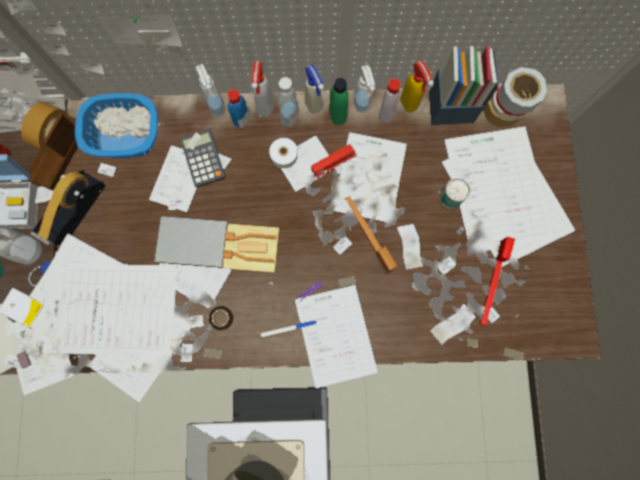

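View pics/side0.png

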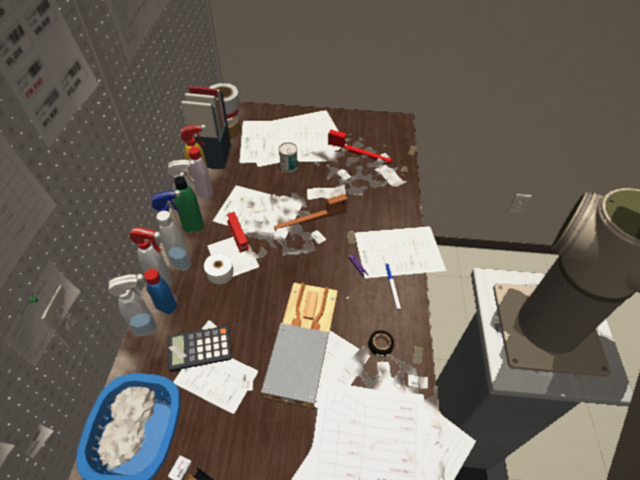

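The top view shows the jig at about (155–278, 218–270) with its mouth facing right. The slat is at about (250,245). The brown stick has its handle at (388,260) and its nose at (350,200), and the red look-alike is at (495,280). I'll zoom in next.

```bash
python3 - <<'E'
import cv2,numpy as np
a=cv2.imread("pics/top0.png"); b=cv2.imread("pics/side0.png")
z=lambda i,x,y,w,h,k:cv2.resize(i[y:y+h,x:x+w],None,fx=k,fy=k,interpolation=cv2.INTER_CUBIC)
cv2.imwrite("pics/c1.png",np.vstack([z(a,150,210,133,64,6),]))
cv2.imwrite("pics/c2.png",np.hstack([z(a,335,190,65,85,6),z(b,270,190,80,102,5)]))
E
```

```text
(no output)
```

View pics/c1.png

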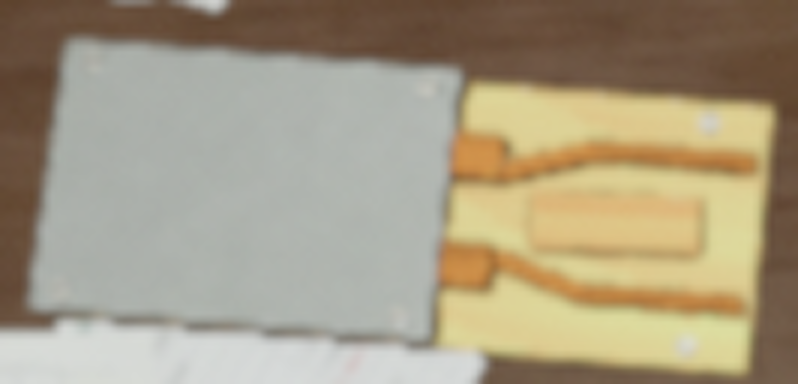

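View pics/c2.png

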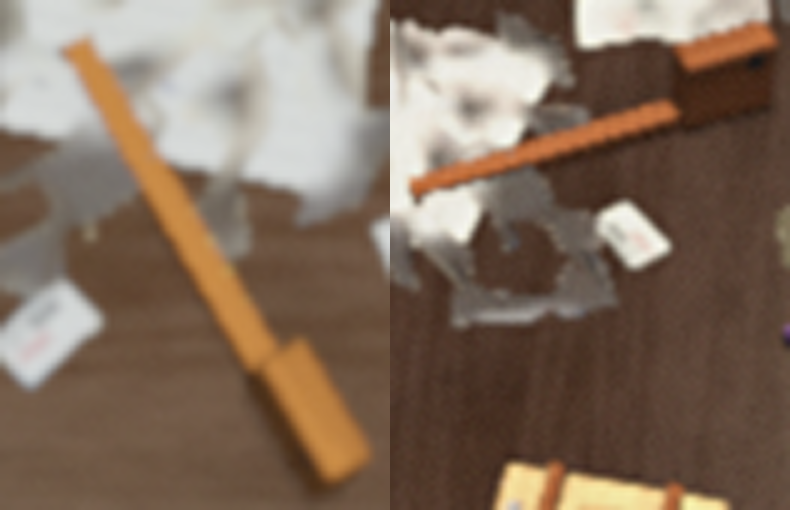

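c1 shows the cover corners at about (67,40), (463,68), (433,343) and (30,310). The slat runs (530–704, 195–257), with its front end pointing left. c2 shows the stick's nose at about (76,43) and its handle top at (262–370, 340–487).

```bash
cat > h.py <<'E'
import numpy as np,cv2
from scipy.optimize import least_squares
K=np.array([[548.44704173,0,314.08448481],[0,548.44704173,232.05248331],[0,0,1.]]);rv=np.array([2.07787097,-2.13865967,0.21988643]);tv=np.array([-130.45774507,582.45554447,1227.99663785])
Ks=np.array([[451.09569025,0,316.06497928],[0,451.09569025,234.75886127],[0,0,1.]]);rs=np.array([0.13785146,-2.94248107,1.05438263]);ts=np.array([538.31832037,218.28434163,1054.05523444])
def proj(P,s=0):
    a=(rs,ts,Ks) if s else (rv,tv,K)
    return cv2.projectPoints(np.array(P,float),*a,None)[0][:,0]
def back(uv,z,s=0):
    r,t,k=(rs,ts,Ks) if s else (rv,tv,K)
    R=cv2.Rodrigues(r)[0]; d=R.T@np.linalg.inv(k)@np.array([*uv,1]); c=-R.T@t
    return c+d*(z-c[2])/d[2]
def place(M,x,y,th):
    M=np.array(M,float);c,s=np.cos(th),np.sin(th)
    return np.c_[x+c*M[:,0]-s*M[:,1],y+s*M[:,0]+c*M[:,1],M[:,2]]
def fit(M,uv,g,s=0):
    r=least_squares(lambda p:(proj(place(M,*p),s)-uv).ravel(),g,x_scale=[10,10,.1]);return r.x,np.abs(r.fun).max()
E
python3 - <<'E'
from h import *
c=lambda p,x0,y0,k:np.array([(x0+(x+.5)/k-.5,y0+(y+.5)/k-.5) for x,y in p])
J=c([(67,40),(463,68),(433,343),(30,310),(775,104),(748,373)],150,210,6)
# feed +x = left in image (+y world); jig +y = world -x => image down
Jm=[(160,-55,33),(0,-55,33),(0,55,33),(160,55,33),(-125,-55,12),(-125,55,12)]
print([back(u,m[2]).round(0) for u,m in zip(J,Jm)])
j,e=fit(Jm,J,[430,0,np.pi/2]);print("jig",j,e)
S=c([(533,195),(704,200),(701,257),(530,250)],150,210,6)
s,e=fit([(35,-12,24),(-35,-12,24),(-35,12,24),(35,12,24)],S,[430,-50,np.pi/2]);print("slat",s,e)
T=c([(65,48),(88,38),(248,370),(273,345),(262,375),(302,340),(370,455),(328,487)],335,190,6)
Tm=[(185,7,12),(185,-7,12),(28,7,12),(28,-7,12),(28,11,54),(28,-11,54),(-28,-11,54),(-28,11,54)]
n=back(T[:2].mean(0),12);b=back(T[4:].mean(0),54)
t,e=fit(Tm,T,[*b[:2],np.arctan2(n[1]-b[1],n[0]-b[0])]);print("stick",t,e,n,b)
print(proj(place([(185,0,12),(0,0,54)],*t),1),"side seen nose",270+22/5,190+187/5,"handle top",270+(727-390)/5,190+48/5)
d=place([(s[0],s[1],0)],0,0,0)[0,:2]-j[:2];C=np.array([[np.cos(j[2]),np.sin(j[2])],[-np.sin(j[2]),np.cos(j[2])]]);print("slat in jig",C@d,s[2]-j[2])
print("side jig mouth/corner",proj(place([(0,-55,33),(0,55,33),(-125,-55,12),(-125,55,12)],*j),1))
E
```

```text
[array([635., 223.,  33.]), array([618.,  63.,  33.]), array([507.,  74.,  33.]), array([525., 234.,  33.]), array([604., -61.,  12.]), array([494., -49.,  12.])]
jig [562.5674795   69.25963993   1.46443766] 0.4471518029481558
slat [553.659485     2.30947799   1.50634847] 0.32834198570196804
stick [ 5.12927748e+02 -3.15690434e+02  4.75708929e-01] 2.3928429364564465 [ 675.9511816  -231.97857195   12.        ] [ 511.45807904 -316.2053847    54.        ]
[[273.14054212 227.30918199]
 [336.5065637  198.552632  ]] side seen nose 274.4 227.4 handle top 337.4 199.6
slat in jig [-67.51750027   1.75034514] 0.04191080685065951
side jig mouth/corner [[279.84126808 322.66715934]
 [327.98592478 331.62488979]
 [292.56404203 282.13468384]
 [336.70362563 289.87909184]]
```

```bash
cat >> h.py <<'E'
def state():
    from plant import observe
    s=observe();q=s["orientation"]
    from scipy.spatial.transform import Rotation as R
    X=R.from_quat(q).as_matrix()
    return s,np.array(s["eef_pos"]),np.arctan2(X[1,0],X[0,0]),X
def plan(p,az,tp,taz,n):
    "n calls of equal world shift; prints the tool-frame rows"
    d=(np.array(tp)-p)/n; da=(taz-az+np.pi)%(2*np.pi)-np.pi
    for i in range(n):
        a=az+da*i/n
        x=d[0]*np.cos(a)+d[1]*np.sin(a); y=d[0]*np.sin(a)-d[1]*np.cos(a)
        print(f"{x/100:.3f} {y/100:.3f} {-d[2]/100:.3f} 0 0 {-da/n/2/np.pi:.4f}")
def say():
    s,p,a,X=state();print(round(s["clock"],2),p.round(1),"az",round(np.degrees(a),2),"F",np.round(s["contact_force"],2),"M",np.round(s["torque"],2),"w",round(s["gripper_width"],1),"g",round(s["grasp_force"],1),"tilt",X[2,:2].round(4),"q",np.round(s["qpos"],2))
E
python3 -c "
from h import *
say();s,p,a,X=state();plan(np.array([260.3,540.6,231.3]),a,[512,-316,120],.473,9)"
```

```text
0.1 [260.1 540.2 230.4] az 154.29 F [ 0.09 -0.32 -0.97] M [ 0.   -0.02 -0.01] w 85.7 g 0.0 tilt [ 0.0001 -0.0016] q [ 1.04  0.13  1.49  0.    1.52 -0.09]
-0.665 -0.736 0.124 0 0 0.0393
-0.825 -0.552 0.124 0 0 0.0393
-0.934 -0.334 0.124 0 0 0.0393
-0.987 -0.095 0.124 0 0 0.0393
-0.981 0.149 0.124 0 0 0.0393
-0.915 0.384 0.124 0 0 0.0393
-0.794 0.595 0.124 0 0 0.0393
-0.624 0.771 0.124 0 0 0.0393
-0.417 0.900 0.124 0 0 0.0393
```

```bash

python3 -m crank '-0.665 -0.736 0.124 0 0 0.0393 0; -0.665 -0.736 0.124 0 0 0.0393 0'
python3 -m crank '-0.825 -0.552 0.124 0 0 0.0393 0; -0.825 -0.552 0.124 0 0 0.0393 0' >/dev/null
python3 -m crank '-0.934 -0.334 0.124 0 0 0.0393 0; -0.934 -0.334 0.124 0 0 0.0393 0' >/dev/null
python3 -m crank '-0.987 -0.095 0.124 0 0 0.0393 0; -0.987 -0.095 0.124 0 0 0.0393 0' >/dev/null
python3 -m crank '-0.981 0.149 0.124 0 0 0.0393 0; -0.981 0.149 0.124 0 0 0.0393 0' >/dev/null
python3 -m crank '-0.915 0.384 0.124 0 0 0.0393 0; -0.915 0.384 0.124 0 0 0.0393 0' >/dev/null
python3 -m crank '-0.794 0.595 0.124 0 0 0.0393 0; -0.794 0.595 0.124 0 0 0.0393 0' >/dev/null
python3 -m crank '-0.624 0.771 0.124 0 0 0.0393 0; -0.624 0.771 0.124 0 0 0.0393 0' >/dev/null
python3 -m crank '-0.417 0.900 0.124 0 0 0.0393 0; -0.417 0.900 0.124 0 0 0.0393 0; -0.417 0.900 0.124 0 0 0.0393 0; -0.417 0.900 0.124 0 0 0.0393 0'
python3 -c "
from h import *
say();s,p,a,X=state();plan(p,a,[512,-316,20],.473,1)"
```

```text
clock: 0.35
eef_pos: [288.2, 443.4, 217.4]
orientation: [0.343, 0.939, -0.001, -0.0]
contact_force: [1.0, 0.9, 0.4]
gripper_width: 85.5
grasp_force: 0.0
clock: 2.6
eef_pos: [510.6, -315.8, 119.0]
orientation: [0.972, 0.233, -0.0, -0.001]
contact_force: [-0.4, 0.9, 0.2]
gripper_width: 85.4
grasp_force: 0.0
2.6 [ 510.6 -315.8  119. ] az 26.97 F [-0.45  0.86  0.25] M [-0.07 -0.08 -0.04] w 85.4 g 0.0 tilt [-0.0004 -0.0015] q [-0.64  0.21  1.61  0.    1.33  0.46]
0.011 0.008 0.990 0 0 -0.0004
```

```bash

python3 -m crank '0.011 0.008 0.4 0 0 0 0; 0.011 0.008 0.7 0 0 0 0; 0.011 0.008 0.9 0 0 0 0; 0.011 0.008 0.98 0 0 0 0; 0.011 0.008 0.98 0 0 0 0'
python3 -m crank '0 0 0 0 0 0 120; 0 0 0 0 0 0 200; 0 0 0 0 0 0 255; 0 0 0 0 0 0 255; 0 0 0 0 0 0 255' 80
python3 -m crank '0 0 0 0 0 0 255; 0 0 0 0 0 0 255; 0 0 0 0 0 0 255' 100
python3 -c "
from h import *
say()"
```

```text
clock: 3.22
eef_pos: [512.5, -316.3, 21.9]
orientation: [0.972, 0.233, 0.0, -0.0]
contact_force: [0.2, -0.3, 0.7]
gripper_width: 85.6
grasp_force: 0.0
clock: 3.85
eef_pos: [512.8, -316.9, 22.3]
orientation: [0.972, 0.233, 0.0, 0.0]
contact_force: [-0.2, -1.0, 4.4]
gripper_width: 20.8
grasp_force: 78.7
clock: 4.22
eef_pos: [512.9, -317.0, 22.4]
orientation: [0.972, 0.233, 0.0, 0.0]
contact_force: [0.6, -0.2, 5.7]
gripper_width: 20.6
grasp_force: 97.8
4.22 [ 512.9 -317.    22.4] az 26.95 F [ 0.65 -0.21  5.67] M [-0.06  0.06  0.02] w 20.6 g 97.8 tilt [0.0005 0.0011] q [-0.64  0.33  1.66 -0.    1.15  0.46]
```

```bash

python3 -m crank '0 0 -0.3 0 0 0 255; 0 0 -0.6 0 0 0 255; 0 0 -0.6 0 0 0 255; 0 0 -0.6 0 0 0 255' 110
python3 -c "
from h import *
say();s,p,a,X=state();plan(p,a,[530.4,-232,85],1.46444,3)"
```

```text
clock: 4.72
eef_pos: [511.7, -316.1, 80.4]
orientation: [0.972, 0.233, -0.001, -0.001]
contact_force: [-0.3, 0.1, -1.1]
gripper_width: 20.7
grasp_force: 107.5
4.72 [ 511.7 -316.1   80.4] az 26.95 F [-0.34  0.08 -1.1 ] M [0.02 0.04 0.02] w 20.7 g 107.5 tilt [-0.0007 -0.0015] q [-0.64  0.25  1.63  0.    1.26  0.46]
0.182 -0.222 -0.015 0 0 -0.0527
0.245 -0.150 -0.015 0 0 -0.0527
0.280 -0.062 -0.015 0 0 -0.0527
```

```bash

python3 -m crank '0.182 -0.222 -0.015 0 0 -0.0527 255; 0.182 -0.222 -0.015 0 0 -0.0527 255'
python3 -m crank '0.245 -0.150 -0.015 0 0 -0.0527 255; 0.245 -0.150 -0.015 0 0 -0.0527 255' >/dev/null
python3 -m crank '0.280 -0.062 -0.015 0 0 -0.0527 255; 0.280 -0.062 -0.015 0 0 -0.0527 255; 0.280 -0.062 -0.015 0 0 -0.0527 255; 0.280 -0.062 -0.015 0 0 -0.0527 255' >/dev/null
python3 - <<'E'
from h import *
from plant import *
say();s,p,a,X=state();plan(p,a,[530.4,-232,36.4],1.46444,1)
z=lambda i,x,y,w,h,k:cv2.resize(i[y:y+h,x:x+w],None,fx=k,fy=k,interpolation=cv2.INTER_CUBIC)
t=grab_frame("top")["color"][:,:,::-1];d=grab_frame("side")["color"][:,:,::-1]
cv2.imwrite("pics/t1.png",t);cv2.imwrite("pics/s1.png",d)
print(proj(place([(185,7,62.5),(185,-7,62.5)],p[0],p[1],a)),proj(place([(185,7,62.5),(185,-7,62.5)],p[0],p[1],a),1))
cv2.imwrite("pics/c3.png",np.hstack([z(t,220,205,90,100,4),z(d,270,220,90,100,4)]))
E
```

```text
clock: 4.97
eef_pos: [517.6, -286.1, 80.8]
orientation: [0.919, 0.393, -0.001, -0.002]
contact_force: [-0.4, -0.2, -1.1]
gripper_width: 20.4
grasp_force: 107.4
5.72 [ 530.4 -232.4   85.1] az 83.67 F [-0.32 -0.47 -1.34] M [0.01 0.01 0.01] w 20.3 g 107.6 tilt [ 0.0006 -0.0016] q [-0.5   0.19  1.69 -0.    1.26 -0.39]
0.004 -0.000 0.487 0 0 -0.0007
[[271.925891   247.65762253]
 [272.51390236 241.79339908]] [[316.87154648 277.03580705]
 [311.03114351 276.00338471]]
```

View pics/c3.png

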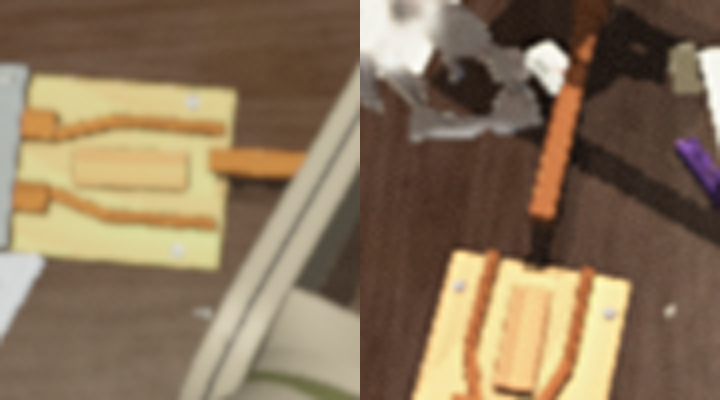

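```bash
python3 - <<'E'
from h import *
p=(530.4,-232.4,np.radians(83.67))
for dx,dz in [(0,0),(-3,0),(0,5),(-3,5)]:
    P=place([(185+dx,0,62.5+dz)],*p);print(dx,dz,proj(P),proj(P,1))
    print(' tail of bar at x=60',proj(place([(60,0,62.5)],*p),1))
t=cv2.imread('pics/t1.png').astype(int);d=cv2.imread('pics/s1.png').astype(int)
print(t[245,264:280].tolist()); 
for u in(314,316):print([(v,d[v,u].tolist()) for v in range(266,290,1)])
E
```

```text
0 0 [[272.23355724 244.72324362]] [[313.95185634 276.50836783]]
 tail of bar at x=60 [[323.83632534 236.18790792]]
-3 0 [[273.51000911 244.82539295]] [[314.20612107 275.47117797]]
 tail of bar at x=60 [[323.83632534 236.18790792]]
0 5 [[272.05959926 244.32182945]] [[313.9817128  275.30568677]]
 tail of bar at x=60 [[323.83632534 236.18790792]]
-3 5 [[273.34092673 244.42434758]] [[314.23685363 274.26683902]]
 tail of bar at x=60 [[323.83632534 236.18790792]]
[[126, 186, 222], [122, 183, 218], [115, 173, 203], [125, 183, 200], [146, 206, 216], [152, 211, 221], [148, 209, 220], [130, 192, 213], [99, 163, 205], [77, 144, 202], [71, 140, 202], [72, 140, 203], [71, 140, 202], [70, 139, 202], [72, 140, 202], [72, 140, 202]]
[(266, [66, 110, 179]), (267, [77, 130, 200]), (268, [78, 130, 208]), (269, [71, 123, 203]), (270, [75, 126, 207]), (271, [74, 125, 208]), (272, [76, 126, 208]), (273, [55, 92, 161]), (274, [32, 53, 98]), (275, [23, 38, 66]), (276, [23, 32, 51]), (277, [24, 32, 44]), (278, [22, 30, 42]), (279, [26, 30, 44]), (280, [29, 35, 47]), (281, [23, 31, 42]), (282, [24, 30, 40]), (283, [22, 30, 42]), (284, [26, 32, 41]), (285, [26, 36, 48]), (286, [38, 59, 78]), (287, [74, 114, 146]), (288, [132, 196, 232]), (289, [168, 235, 248])]
[(266, [73, 124, 207]), (267, [75, 127, 208]), (268, [76, 126, 208]), (269, [75, 126, 209]), (270, [75, 128, 210]), (271, [74, 127, 210]), (272, [77, 130, 214]), (273, [67, 116, 193]), (274, [43, 77, 132]), (275, [27, 46, 78]), (276, [24, 35, 55]), (277, [26, 34, 48]), (278, [25, 27, 43]), (279, [23, 28, 40]), (280, [23, 28, 39]), (281, [28, 34, 46]), (282, [21, 26, 36]), (283, [23, 28, 38]), (284, [20, 24, 32]), (285, [20, 24, 33]), (286, [44, 64, 86]), (287, [100, 150, 188]), (288, [140, 204, 240]), (289, [166, 234, 247])]
```

The top view confirms that the nose is on the centreline behind the slat. The side view suggests the nose may be a few mm high, so I'll feel for the floor.

```bash

python3 -m crank '0 0 0.25 0 0 -0.0007 255; 0 0 0.4 0 0 -0.0007 255; 0 0 0.46 0 0 -0.0007 255; 0 0 0.46 0 0 -0.0007 255; 0 0 0.46 0 0 -0.0007 255'
python3 -m crank '0 0 0.01 0 0 0 255; 0 0 0.01 0 0 0 255' >/dev/null; python3 -c "
from h import *
say()"
python3 -m crank '0 0 0.01 0 0 0 255; 0 0 0.01 0 0 0 255' >/dev/null; python3 -c "
from h import *
say()"
python3 -m crank '0 0 0.01 0 0 0 255; 0 0 0.01 0 0 0 255' >/dev/null; python3 -c "
from h import *
say()"
python3 -m crank '0 0 0.01 0 0 0 255; 0 0 0.01 0 0 0 255' >/dev/null; python3 -c "
from h import *
say()"
```

```text
clock: 6.45
eef_pos: [531.7, -232.8, 41.0]
orientation: [0.742, 0.67, 0.0, 0.001]
contact_force: [-0.2, 0.7, -1.8]
gripper_width: 20.5
grasp_force: 107.6
6.7 [ 531.3 -232.6   39.6] az 84.12 F [-0.86 -0.96 -1.56] M [-0.1  -0.01  0.02] w 20.8 g 107.6 tilt [-0.0003  0.0006] q [-0.5   0.25  1.72 -0.    1.17 -0.4 ]
6.95 [ 531.  -232.5   38.1] az 84.12 F [-0.14  0.01 -0.59] M [-0.02  0.05  0.  ] w 20.5 g 107.6 tilt [ 0.0001 -0.0002] q [-0.5   0.25  1.72 -0.    1.17 -0.4 ]
7.2 [ 531.  -232.4   37. ] az 84.12 F [ 0.11 -0.21 -0.89] M [-0.03 -0.01  0.02] w 20.4 g 107.6 tilt [ 0.0001 -0.0002] q [-0.5   0.25  1.72  0.    1.17 -0.4 ]
7.45 [ 531.  -232.5   36.1] az 84.12 F [ 0.31  0.63 -0.3 ] M [-0.02  0.05 -0.01] w 20.4 g 107.6 tilt [ 0.0001 -0.0002] q [-0.5   0.25  1.72 -0.    1.17 -0.4 ]
```

```bash

for i in 1; do :; done
python3 -m crank '0 0 0.01 0 0 0 255; 0 0 0.01 0 0 0 255' >/dev/null; python3 -c "
from h import *
say()"
python3 -m crank '0 0 0.01 0 0 0 255; 0 0 0.01 0 0 0 255' >/dev/null; python3 -c "
from h import *
say()"
python3 -m crank '0 0 0.01 0 0 0 255; 0 0 0.01 0 0 0 255' >/dev/null; python3 -c "
from h import *
say()"
python3 -c "
from h import *
from plant import *
d=grab_frame('side')['color'][:,:,::-1];t=grab_frame('top')['color'][:,:,::-1]
z=lambda i,x,y,w,h,k:cv2.resize(i[y:y+h,x:x+w],None,fx=k,fy=k,interpolation=cv2.INTER_CUBIC)
cv2.imwrite('pics/c4.png',np.hstack([z(t,235,215,60,60,6),z(d,280,240,70,60,6)]))
"
```

```text
7.7 [ 531.  -232.5   35.1] az 84.12 F [-0.68 -0.23 -1.49] M [-0.02 -0.01 -0.01] w 20.5 g 107.6 tilt [ 0.0001 -0.0002] q [-0.5   0.26  1.72 -0.    1.16 -0.4 ]
7.95 [ 531.1 -232.5   34.2] az 84.12 F [-0.57 -0.66 -0.56] M [ 0.11 -0.02  0.03] w 20.6 g 107.7 tilt [-0.      0.0001] q [-0.5   0.26  1.72  0.    1.16 -0.4 ]
8.2 [ 531.2 -232.7   33.4] az 84.12 F [-1.34 -2.14  1.99] M [0.22 0.08 0.08] w 20.8 g 108.0 tilt [-0.0002  0.0003] q [-0.5   0.26  1.72 -0.    1.16 -0.4 ]
```

View pics/c4.png

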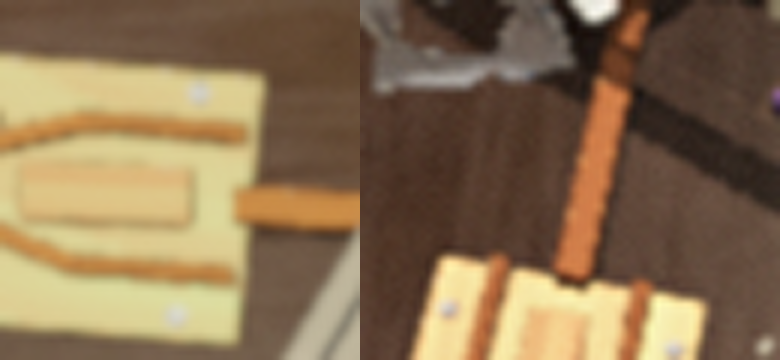

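The floor is felt at TCP z ≈ 34.2, so the stick is level. The picture shows the nose centred between the fences, just behind the slat. I'll raise it 2 mm and feed.

```bash

python3 -m crank '0 0 -0.025 0 0 0 255; 0.05 0 -0.025 0 0 0 255; 0.10 0 -0.025 0 0 0 255; 0.14 0 -0.025 0 0 0 255; 0.18 0 -0.025 0 0 0 255' 120
python3 -m crank '0.05 0 0 0 0 0 255; 0.10 0 0 0 0 0 255; 0.15 0 0 0 0 0 255; 0.2 0 0 0 0 0 255; 0.25 0 0 0 0 0 255'
python3 -m crank '0.05 0 0 0 0 0 255; 0.10 0 0 0 0 0 255; 0.15 0 0 0 0 0 255; 0.2 0 0 0 0 0 255; 0.25 0 0 0 0 0 255'
cat >> h.py <<'E'
def nose():
    s,p,a,X=state();j=np.array([562.567,69.26]);th=1.46444
    d=p[:2]-j;c,n=np.cos(th),np.sin(th);F=np.array(s["contact_force"])
    x=c*d[0]+n*d[1];y=-n*d[0]+c*d[1]
    print(f't {s["clock"]:.2f} nose x {x+185*np.cos(a-th):.2f} y {y+185*np.sin(a-th):.2f} tcp z {p[2]:.1f} az {np.degrees(a):.2f} push {-(c*F[0]+n*F[1]):.1f} side {n*F[0]-c*F[1]:.1f} Fz {F[2]:.1f} M {np.round(s["torque"],2)} w {s["gripper_width"]:.1f}')
E
python3 -c "
from h import *
nose()"
```

```text
clock: 8.93
eef_pos: [532.9, -214.2, 35.6]
orientation: [0.742, 0.67, -0.0, -0.0]
contact_force: [-0.9, -0.7, -1.5]
gripper_width: 20.2
grasp_force: 117.2
clock: 9.55
eef_pos: [535.5, -189.4, 35.7]
orientation: [0.742, 0.67, 0.0, 0.0]
contact_force: [-0.8, -1.7, -0.5]
gripper_width: 20.6
grasp_force: 117.2
clock: 10.18
eef_pos: [538.1, -164.5, 35.7]
orientation: [0.742, 0.67, -0.0, -0.0]
contact_force: [0.1, 0.6, -1.0]
gripper_width: 20.4
grasp_force: 117.2
t 10.18 nose x -50.06 y 0.25 tcp z 35.7 az 84.12 push -0.6 side 0.1 Fz -1.0 M [-0.08  0.02  0.03] w 20.4
```

```bash

python3 -m crank '0.05 0 0 0 0 0 255; 0.10 0 0 0 0 0 255; 0.15 0 0 0 0 0 255; 0.2 0 0 0 0 0 255; 0.25 0 0 0 0 0 255'
python3 -c "
from h import *
nose()"
python3 -m crank '0.02 0 0 0 0 0 255; 0.04 0 0 0 0 0 255; 0.06 0 0 0 0 0 255; 0.08 0 0 0 0 0 255' >/dev/null
python3 -c "
from h import *
nose()"
python3 -m crank '0.01 0 0 0 0 0 255; 0.02 0 0 0 0 0 255; 0.03 0 0 0 0 0 255; 0.04 0 0 0 0 0 255' >/dev/null
python3 -c "
from h import *
nose()"
python3 -m crank '0.01 0 0 0 0 0 255; 0.02 0 0 0 0 0 255; 0.03 0 0 0 0 0 255; 0.04 0 0 0 0 0 255' >/dev/null
python3 -c "
from h import *
nose()"
```

```text
clock: 10.8
eef_pos: [540.6, -139.7, 35.7]
orientation: [0.742, 0.67, -0.0, 0.0]
contact_force: [-1.1, -0.9, -1.1]
gripper_width: 19.9
grasp_force: 117.2
t 10.80 nose x -25.06 y 0.33 tcp z 35.7 az 84.12 push 1.0 side -1.0 Fz -1.1 M [-0.17  0.04  0.04] w 19.9
t 11.30 nose x -17.35 y 0.29 tcp z 35.7 az 84.11 push 0.7 side 0.1 Fz -0.5 M [-0.1   0.02  0.04] w 20.4
t 11.80 nose x -13.34 y 0.35 tcp z 35.7 az 84.12 push 0.7 side -0.0 Fz -1.2 M [-0.06 -0.02 -0.04] w 20.2
t 12.30 nose x -9.31 y 0.37 tcp z 35.7 az 84.12 push 0.2 side -0.7 Fz -0.7 M [-0.05  0.02 -0.04] w 20.8
```

```bash

python3 -m crank '0.01 0 0 0 0 0 255; 0.02 0 0 0 0 0 255; 0.03 0 0 0 0 0 255; 0.04 0 0 0 0 0 255' >/dev/null
python3 -c "
from h import *
nose()"
python3 -m crank '0.01 0 0 0 0 0 255; 0.02 0 0 0 0 0 255; 0.03 0 0 0 0 0 255; 0.04 0 0 0 0 0 255' >/dev/null
python3 -c "
from h import *
nose()"
python3 -m crank '0.01 0 0 0 0 0 255; 0.02 0 0 0 0 0 255; 0.03 0 0 0 0 0 255; 0.04 0 0 0 0 0 255' >/dev/null
python3 -c "
from h import *
nose()
from plant import *
d=grab_frame('side')['color'][:,:,::-1];t=grab_frame('top')['color'][:,:,::-1]
z=lambda i,x,y,w,h,k:cv2.resize(i[y:y+h,x:x+w],None,fx=k,fy=k,interpolation=cv2.INTER_CUBIC)
cv2.imwrite('pics/c5.png',np.hstack([z(t,215,215,65,60,6),z(d,280,260,65,60,6)]))
"
```

```text
t 12.80 nose x -5.57 y 0.30 tcp z 35.8 az 84.12 push 3.2 side 0.1 Fz 0.3 M [-0.51 -0.02 -0.07] w 20.6
t 13.30 nose x -2.18 y 0.01 tcp z 36.0 az 84.10 push 5.9 side -0.0 Fz -0.7 M [-0.92  0.04 -0.08] w 20.5
t 13.80 nose x 1.97 y 0.13 tcp z 35.9 az 84.11 push 4.7 side -0.6 Fz -0.5 M [-0.79  0.03 -0.02] w 20.4
```

View pics/c5.png

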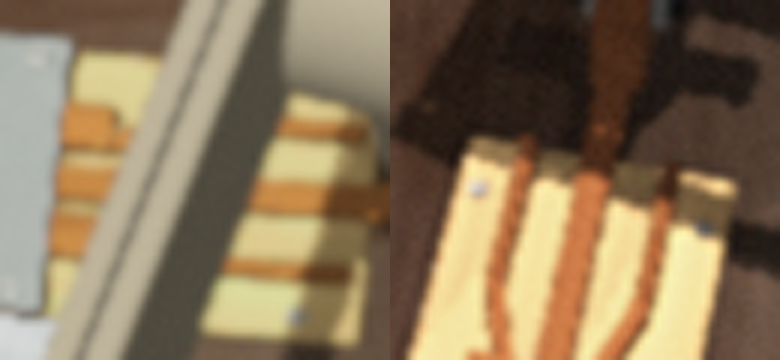

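The picture shows the stick bar centred in the channel and the slat fully under the cover. Next I'll search for the stop in small guarded steps, stopping if the push exceeds 9 N.

```bash
cat > ok.py <<'E'
import sys
from h import *
nose(); s=state()[0];F=s["contact_force"]
sys.exit(-(np.cos(1.46444)*F[0]+np.sin(1.46444)*F[1])>float(sys.argv[1]))
E
python3 -m crank '0.01 0 0 0 0 0 255; 0.02 0 0 0 0 0 255; 0.03 0 0 0 0 0 255; 0.04 0 0 0 0 0 255' >/dev/null
python3 ok.py 9 && python3 -m crank '0.01 0 0 0 0 0 255; 0.02 0 0 0 0 0 255; 0.03 0 0 0 0 0 255; 0.04 0 0 0 0 0 255' >/dev/null &&
python3 ok.py 9 && python3 -m crank '0.01 0 0 0 0 0 255; 0.01 0 0 0 0 0 255; 0.02 0 0 0 0 0 255; 0.02 0 0 0 0 0 255' >/dev/null &&
python3 ok.py 9 && python3 -m crank '0.01 0 0 0 0 0 255; 0.015 0 0 0 0 0 255; 0.015 0 0 0 0 0 255' >/dev/null &&
python3 ok.py 9 && python3 -m crank '0.01 0 0 0 0 0 255; 0.015 0 0 0 0 0 255; 0.015 0 0 0 0 0 255' >/dev/null &&
python3 ok.py 9 && python3 -m crank '0.01 0 0 0 0 0 255; 0.015 0 0 0 0 0 255; 0.015 0 0 0 0 0 255' >/dev/null &&
python3 ok.py 9 && python3 -m crank '0.01 0 0 0 0 0 255; 0.015 0 0 0 0 0 255; 0.015 0 0 0 0 0 255' >/dev/null &&
python3 ok.py 9 && python3 -m crank '0.01 0 0 0 0 0 255; 0.015 0 0 0 0 0 255; 0.015 0 0 0 0 0 255' >/dev/null &&
python3 ok.py 9 && python3 -m crank '0.01 0 0 0 0 0 255; 0.015 0 0 0 0 0 255; 0.015 0 0 0 0 0 255' >/dev/null &&
python3 ok.py 9
```

```text
t 14.40 nose x 6.69 y 0.42 tcp z 35.7 az 84.12 push 4.2 side 0.8 Fz -0.6 M [-0.81  0.04 -0.11] w 20.3False
```

```bash
sed -i 's/sys.exit(/sys.exit(int(/; s/argv\[1\]))$/argv[1])))/' ok.py
python3 ok.py 9 && python3 -m crank '0.01 0 0 0 0 0 255; 0.02 0 0 0 0 0 255; 0.03 0 0 0 0 0 255; 0.04 0 0 0 0 0 255' >/dev/null &&
python3 ok.py 9 && python3 -m crank '0.01 0 0 0 0 0 255; 0.01 0 0 0 0 0 255; 0.02 0 0 0 0 0 255; 0.02 0 0 0 0 0 255' >/dev/null &&
python3 ok.py 9 && python3 -m crank '0.01 0 0 0 0 0 255; 0.015 0 0 0 0 0 255; 0.015 0 0 0 0 0 255' >/dev/null &&
python3 ok.py 9 && python3 -m crank '0.01 0 0 0 0 0 255; 0.015 0 0 0 0 0 255; 0.015 0 0 0 0 0 255' >/dev/null &&
python3 ok.py 9 && python3 -m crank '0.01 0 0 0 0 0 255; 0.015 0 0 0 0 0 255; 0.015 0 0 0 0 0 255' >/dev/null &&
python3 ok.py 9 && python3 -m crank '0.01 0 0 0 0 0 255; 0.015 0 0 0 0 0 255; 0.015 0 0 0 0 0 255' >/dev/null &&
python3 ok.py 9 && python3 -m crank '0.01 0 0 0 0 0 255; 0.015 0 0 0 0 0 255; 0.015 0 0 0 0 0 255' >/dev/null &&
python3 ok.py 9 && python3 -m crank '0.01 0 0 0 0 0 255; 0.015 0 0 0 0 0 255; 0.015 0 0 0 0 0 255' >/dev/null &&
python3 ok.py 9
```

```text
t 14.40 nose x 6.69 y 0.42 tcp z 35.7 az 84.12 push 4.2 side 0.8 Fz -0.6 M [-0.81  0.04 -0.11] w 20.3
t 14.90 nose x 10.67 y 0.41 tcp z 35.7 az 84.12 push 4.3 side 1.1 Fz -0.2 M [-0.77  0.04 -0.1 ] w 20.4
t 15.40 nose x 12.71 y 0.44 tcp z 35.7 az 84.12 push 4.5 side 0.3 Fz -0.1 M [-0.61 -0.08 -0.2 ] w 20.7
t 15.78 nose x 14.19 y 0.45 tcp z 35.7 az 84.12 push 4.8 side 2.1 Fz -0.1 M [-0.67 -0.07 -0.19] w 20.9
t 16.15 nose x 15.73 y 0.48 tcp z 35.7 az 84.13 push 3.7 side 1.2 Fz -0.3 M [-0.67 -0.1  -0.16] w 20.7
t 16.52 nose x 17.20 y 0.45 tcp z 35.7 az 84.12 push 4.0 side 0.5 Fz -0.2 M [-0.62 -0.12 -0.23] w 20.3
t 16.90 nose x 18.72 y 0.47 tcp z 35.7 az 84.12 push 4.7 side 0.7 Fz -0.4 M [-0.64 -0.15 -0.25] w 20.5
t 17.27 nose x 20.21 y 0.47 tcp z 35.7 az 84.12 push 3.7 side 1.5 Fz -0.8 M [-0.64 -0.18 -0.21] w 20.3
t 17.65 nose x 21.70 y 0.49 tcp z 35.7 az 84.12 push 3.7 side 1.1 Fz -0.8 M [-0.62 -0.15 -0.24] w 20.3
```

```bash

python3 -m crank '0.01 0 0 0 0 0 255; 0.015 0 0 0 0 0 255; 0.015 0 0 0 0 0 255' >/dev/null &&
python3 ok.py 8 && python3 -m crank '0.01 0 0 0 0 0 255; 0.015 0 0 0 0 0 255; 0.015 0 0 0 0 0 255' >/dev/null &&
python3 ok.py 8 && python3 -m crank '0.01 0 0 0 0 0 255; 0.015 0 0 0 0 0 255; 0.015 0 0 0 0 0 255' >/dev/null &&
python3 ok.py 8 && python3 -m crank '0.01 0 0 0 0 0 255; 0.015 0 0 0 0 0 255; 0.015 0 0 0 0 0 255' >/dev/null &&
python3 ok.py 8 && python3 -m crank '0.01 0 0 0 0 0 255; 0.015 0 0 0 0 0 255; 0.015 0 0 0 0 0 255' >/dev/null &&
python3 ok.py 8 && python3 -m crank '0.01 0 0 0 0 0 255; 0.015 0 0 0 0 0 255; 0.015 0 0 0 0 0 255' >/dev/null &&
python3 ok.py 8 && python3 -m crank '0.01 0 0 0 0 0 255; 0.015 0 0 0 0 0 255; 0.015 0 0 0 0 0 255' >/dev/null &&
python3 ok.py 8 && python3 -m crank '0.01 0 0 0 0 0 255; 0.015 0 0 0 0 0 255; 0.015 0 0 0 0 0 255' >/dev/null &&
python3 ok.py 8
```

```text
t 18.02 nose x 23.20 y 0.47 tcp z 35.7 az 84.12 push 4.1 side 1.0 Fz -0.7 M [-0.63 -0.21 -0.27] w 20.2
t 18.40 nose x 24.72 y 0.53 tcp z 35.6 az 84.13 push 3.2 side 1.4 Fz -0.2 M [-0.56 -0.24 -0.28] w 20.5
t 18.77 nose x 26.19 y 0.50 tcp z 35.7 az 84.12 push 4.5 side 1.2 Fz 0.2 M [-0.66 -0.25 -0.22] w 20.5
t 19.15 nose x 27.70 y 0.50 tcp z 35.7 az 84.12 push 3.9 side 2.0 Fz -1.0 M [-0.61 -0.25 -0.33] w 20.3
t 19.52 nose x 29.21 y 0.51 tcp z 35.7 az 84.12 push 4.3 side 0.9 Fz -0.8 M [-0.62 -0.24 -0.32] w 20.3
t 19.90 nose x 30.74 y 0.52 tcp z 35.7 az 84.13 push 3.8 side 2.3 Fz -0.2 M [-0.58 -0.36 -0.28] w 20.2
t 20.27 nose x 32.20 y 0.52 tcp z 35.7 az 84.12 push 2.9 side 2.0 Fz -1.3 M [-0.59 -0.27 -0.31] w 20.5
t 20.65 nose x 33.71 y 0.52 tcp z 35.7 az 84.12 push 3.1 side 1.6 Fz -0.3 M [-0.61 -0.32 -0.35] w 20.1
```

```bash

python3 -m crank '0.01 0 0 0 0 0 255; 0.015 0 0 0 0 0 255; 0.015 0 0 0 0 0 255' >/dev/null &&
python3 ok.py 8 && python3 -m crank '0.01 0 0 0 0 0 255; 0.015 0 0 0 0 0 255; 0.015 0 0 0 0 0 255' >/dev/null &&
python3 ok.py 8 && python3 -m crank '0.01 0 0 0 0 0 255; 0.015 0 0 0 0 0 255; 0.015 0 0 0 0 0 255' >/dev/null &&
python3 ok.py 8 && python3 -m crank '0.01 0 0 0 0 0 255; 0.015 0 0 0 0 0 255; 0.015 0 0 0 0 0 255' >/dev/null &&
python3 ok.py 8 && python3 -m crank '0.01 0 0 0 0 0 255; 0.015 0 0 0 0 0 255; 0.015 0 0 0 0 0 255' >/dev/null &&
python3 ok.py 8 && python3 -m crank '0.01 0 0 0 0 0 255; 0.015 0 0 0 0 0 255; 0.015 0 0 0 0 0 255' >/dev/null &&
python3 ok.py 8 && python3 -m crank '0.01 0 0 0 0 0 255; 0.015 0 0 0 0 0 255; 0.015 0 0 0 0 0 255' >/dev/null &&
python3 ok.py 8 && python3 -m crank '0.01 0 0 0 0 0 255; 0.015 0 0 0 0 0 255; 0.015 0 0 0 0 0 255' >/dev/null &&
python3 ok.py 8
```

```text
t 21.02 nose x 35.21 y 0.59 tcp z 35.7 az 84.13 push 4.2 side 2.2 Fz -0.5 M [-0.59 -0.25 -0.35] w 20.3
t 21.40 nose x 36.70 y 0.60 tcp z 35.7 az 84.12 push 2.6 side 1.4 Fz -1.4 M [-0.58 -0.25 -0.32] w 20.5
t 21.77 nose x 38.23 y 0.62 tcp z 35.7 az 84.13 push 3.3 side 2.4 Fz -0.3 M [-0.53 -0.2  -0.28] w 20.4
t 22.15 nose x 39.70 y 0.64 tcp z 35.6 az 84.13 push 3.2 side 2.0 Fz -0.7 M [-0.62 -0.27 -0.35] w 20.6
t 22.52 nose x 41.17 y 0.57 tcp z 35.7 az 84.13 push 3.8 side 1.7 Fz -0.4 M [-0.62 -0.28 -0.31] w 20.5
t 22.90 nose x 42.72 y 0.63 tcp z 35.7 az 84.13 push 3.1 side 1.6 Fz -0.8 M [-0.63 -0.17 -0.3 ] w 20.3
t 23.27 nose x 43.98 y 0.55 tcp z 35.7 az 84.12 push 5.1 side 1.6 Fz -1.1 M [-0.87 -0.22 -0.27] w 20.8
t 23.65 nose x 45.37 y 0.51 tcp z 35.8 az 84.12 push 4.7 side 1.8 Fz -0.7 M [-0.87 -0.18 -0.29] w 20.0
```

The pad is felt at nose ≈ 43, so it should bottom at about 47.

```bash

python3 -m crank '0.005 0 0 0 0 0 255; 0.01 0 0 0 0 0 255; 0.01 0 0 0 0 0 255' >/dev/null &&
python3 ok.py 7.5 && python3 -m crank '0.005 0 0 0 0 0 255; 0.007 0 0 0 0 0 255; 0.007 0 0 0 0 0 255' >/dev/null &&
python3 ok.py 7.5 && python3 -m crank '0.005 0 0 0 0 0 255; 0.007 0 0 0 0 0 255; 0.007 0 0 0 0 0 255' >/dev/null &&
python3 ok.py 7.5 && python3 -m crank '0.005 0 0 0 0 0 255; 0.007 0 0 0 0 0 255; 0.007 0 0 0 0 0 255' >/dev/null &&
python3 ok.py 7.5 && python3 -m crank '0.005 0 0 0 0 0 255; 0.007 0 0 0 0 0 255; 0.007 0 0 0 0 0 255' >/dev/null &&
python3 ok.py 7.5
```

```text
t 24.02 nose x 46.29 y 0.57 tcp z 35.7 az 84.12 push 5.7 side 1.4 Fz 0.2 M [-0.92 -0.15 -0.21] w 20.8
t 24.40 nose x 46.87 y 0.49 tcp z 35.8 az 84.12 push 6.3 side 1.9 Fz 0.4 M [-1.07 -0.13 -0.26] w 20.4
t 24.77 nose x 47.26 y 0.49 tcp z 35.9 az 84.12 push 7.7 side 0.9 Fz 0.1 M [-1.24 -0.08 -0.21] w 20.5
```

```bash

python3 -m crank '0.004 0 0 0 0 0 255; 0.007 0 0 0 0 0 255; 0.007 0 0 0 0 0 255' >/dev/null &&
python3 ok.py 13 && python3 -m crank '0.004 0 0 0 0 0 255; 0.007 0 0 0 0 0 255; 0.007 0 0 0 0 0 255' >/dev/null &&
python3 ok.py 13 && python3 -m crank '0.004 0 0 0 0 0 255; 0.006 0 0 0 0 0 255; 0.006 0 0 0 0 0 255' >/dev/null &&
python3 ok.py 13
```

```text
t 25.15 nose x 47.38 y 0.40 tcp z 36.0 az 84.12 push 10.8 side 0.7 Fz 0.4 M [-1.63  0.07 -0.2 ] w 20.0
t 25.52 nose x 47.47 y 0.27 tcp z 36.2 az 84.11 push 12.9 side -0.2 Fz 1.7 M [-2.05  0.08 -0.12] w 20.0
t 25.90 nose x 47.56 y 0.22 tcp z 36.2 az 84.11 push 15.3 side 1.1 Fz 2.5 M [-2.42  0.18 -0.08] w 20.3
```

About 3.8 N per mm. I'll add 0.3 mm and hold.

```bash

python3 -m crank '0.003 0 0 0 0 0 255; 0.003 0 0 0 0 0 255' >/dev/null; python3 ok.py 18
python3 -m crank '0 0 0 0 0 0 255; 0 0 0 0 0 0 255; 0 0 0 0 0 0 255' >/dev/null; python3 ok.py 18
python3 -m crank '0 0 0 0 0 0 255; 0 0 0 0 0 0 255; 0 0 0 0 0 0 255' >/dev/null; python3 ok.py 18
```

```text
t 26.15 nose x 47.62 y 0.15 tcp z 36.3 az 84.11 push 17.2 side 0.8 Fz 2.8 M [-2.6   0.26 -0.08] w 20.4
t 26.52 nose x 47.62 y 0.19 tcp z 36.3 az 84.10 push 17.1 side 0.4 Fz 3.1 M [-2.57  0.22 -0.11] w 20.3
t 26.90 nose x 47.60 y 0.17 tcp z 36.3 az 84.10 push 17.0 side 0.7 Fz 2.1 M [-2.59  0.24 -0.07] w 20.3
```

```bash

python3 -m crank '-0.02 0 0 0 0 0 255; -0.06 0 0 0 0 0 255; -0.2 0 0 0 0 0 255; -0.4 0 0 0 0 0 255; -0.6 0 0 0 0 0 255' >/dev/null; python3 ok.py 18
python3 -m crank '-0.25 0 0 0 0 0 255; -0.5 0 0 0 0 0 255; -0.75 0 0 0 0 0 255; -0.95 0 0 0 0 0 255; -0.95 0 0 0 0 0 255' >/dev/null; python3 ok.py 18
python3 -m crank '-0.2 0 0 0 0 0 255; -0.4 0 0 0 0 0 255; -0.4 0 -0.3 0 0 0 255; -0.4 0 -0.5 0 0 0 255; -0.4 0 -0.5 0 0 0 255' >/dev/null; python3 ok.py 18
python3 -c "
from h import *
say();s,p,a,X=state();plan(p,a,[512,-316,80],np.radians(26.95),3)"
```

```text
t 27.52 nose x -11.17 y 0.51 tcp z 35.6 az 84.12 push 0.2 side 0.0 Fz -1.0 M [-0.05  0.02  0.03] w 20.5
t 28.15 nose x -106.67 y -0.32 tcp z 35.8 az 83.98 push -0.1 side 0.7 Fz -1.0 M [-0.03  0.05  0.02] w 20.3
t 28.77 nose x -145.74 y -1.92 tcp z 88.2 az 84.12 push 0.2 side -0.7 Fz -1.4 M [-0.02  0.    0.01] w 20.5
28.77 [ 530.1 -259.9   88.2] az 84.12 F [-0.75 -0.08 -1.41] M [-0.02  0.    0.01] w 20.5 g 117.4 tilt [-0.0021  0.0043] q [-0.54  0.21  1.67 -0.    1.26 -0.44]
-0.192 -0.041 0.027 0 0 0.0529
-0.195 0.024 0.027 0 0 0.0529
-0.176 0.087 0.027 0 0 0.0529
```

```bash

python3 -m crank '-0.192 -0.041 0.027 0 0 0.0529 255; -0.192 -0.041 0.027 0 0 0.0529 255' >/dev/null
python3 -m crank '-0.195 0.024 0.027 0 0 0.0529 255; -0.195 0.024 0.027 0 0 0.0529 255' >/dev/null
python3 -m crank '-0.176 0.087 0.027 0 0 0.0529 255; -0.176 0.087 0.027 0 0 0.0529 255; -0.176 0.087 0.027 0 0 0.0529 255' >/dev/null
python3 -m crank '0 0 0.2 0 0 0 255; 0 0 0.4 0 0 0 255; 0 0 0.5 0 0 0 255; 0 0 0.53 0 0 0 255; 0 0 0.53 0 0 0 255' >/dev/null
python3 -c "
from h import *
say()"
```

```text
30.27 [ 510.4 -314.8   24.5] az 27.01 F [-0.43 -0.19 -1.3 ] M [-0.05 -0.02 -0.02] w 20.1 g 117.5 tilt [-0.0001 -0.0001] q [-0.64  0.32  1.67 -0.    1.16  0.46]
```

Lower the last 2 mm, feeling for the bench, then release gently.

```bash

python3 -m crank '0 0 0.01 0 0 0 255; 0 0 0.015 0 0 0 255; 0 0 0.02 0 0 0 255; 0 0 0.025 0 0 0 255; 0 0 0.025 0 0 0 255' 40 >/dev/null
python3 -c "
from h import *
say()"
python3 -m crank '0 0 0 0 0 0 180; 0 0 0 0 0 0 130; 0 0 0 0 0 0 60; 0 0 0 0 0 0 0; 0 0 0 0 0 0 0' 30
python3 -m crank '0 0 -0.3 0 0 0 0; 0 0 -0.6 0 0 0 0; 0 0 -0.9 0 0 0 0; 0 0 -1 0 0 0 0; 0 0 -1 0 0 0 0' 
python3 -m crank '-0.5 0 -0.3 0 0 0 0; -0.9 0 -0.6 0 0 0 0; -0.9 0 -0.6 0 0 0 0' >/dev/null
python3 - <<'E'
from h import *
from plant import *
z=lambda i,x,y,w,h,k:cv2.resize(i[y:y+h,x:x+w],None,fx=k,fy=k,interpolation=cv2.INTER_CUBIC)
t=grab_frame("top")["color"][:,:,::-1];d=grab_frame("side")["color"][:,:,::-1]
cv2.imwrite("pics/c6.png",np.hstack([z(t,205,190,200,140,2),z(d,260,180,133,93,3)]))
E
```

```text
30.9 [ 510.5 -314.9   22.5] az 26.99 F [-0.87  0.8   2.21] M [0.19 0.17 0.01] w 20.3 g 118.1 tilt [0.0001 0.0003] q [-0.64  0.32  1.67 -0.    1.15  0.46]
clock: 31.52
eef_pos: [510.3, -314.7, 22.1]
orientation: [0.972, 0.233, -0.0, -0.0]
contact_force: [0.3, 0.1, 0.2]
gripper_width: 85.4
grasp_force: 0.0
clock: 32.15
eef_pos: [510.7, -314.9, 122.4]
orientation: [0.972, 0.233, 0.0, 0.0]
contact_force: [0.1, 0.2, -0.6]
gripper_width: 85.2
grasp_force: 0.0Traceback (most recent call last):
  File "<stdin>", line 5, in <module>
    return _nx.concatenate(arrs, 1, dtype=dtype, casting=casting)
           ~~~~~~~~~~~~~~~^^^^^^^^^^^^^^^^^^^^^^^^^^^^^^^^^^^^^^^
ValueError: all the input array dimensions except for the concatenation axis must match exactly, but along dimension 0, the array at index 0 has size 280 and the array at index 1 has size 279
```

```bash
python3 - <<'E'
from h import *
from plant import *
z=lambda i,x,y,w,h,k:cv2.resize(i[y:y+h,x:x+w],None,fx=k,fy=k,interpolation=cv2.INTER_CUBIC)
t=grab_frame("top")["color"][:,:,::-1];d=grab_frame("side")["color"][:,:,::-1]
cv2.imwrite("pics/c6.png",np.hstack([z(t,205,190,200,140,2),z(d,230,180,170,140,2)])); say()
E
```

```text
32.73 [ 430.  -354.4  179.9] az 27.02 F [ 0.11  0.04 -0.11] M [0.03 0.01 0.05] w 85.3 g 0.0 tilt [-0.0007 -0.0031] q [-0.78  0.05  1.67  0.    1.43  0.32]
```

View pics/c6.png

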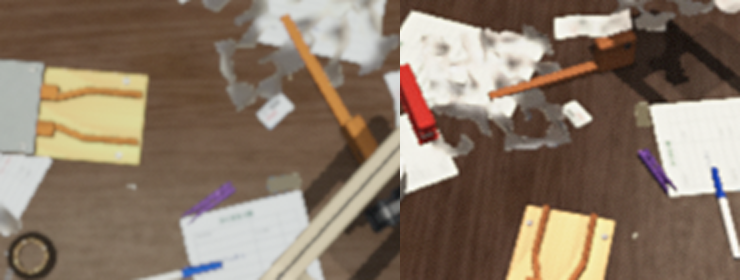

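The stick lies flat on the bench well clear of the jig. The slat is out of sight under the cover, and the tape, pen and peg are where they were.

```bash
python3 -c "
from plant import *
print(sign_off())"
```

```text
the job is handed in; nothing more can be done
None
```

The job is handed in: I fed the slat in with the stick until the stop bottomed, held about 17 N for roughly 0.75 s, then laid the stick flat on the bench off the jig, finishing at about 33 s.

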